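Roll a washed paint sleeve up the drain ramp to its rest

ROBOT

A 6-joint arm with a two-finger parallel gripper is mounted at the origin on the work surface. World frame = base frame: x ahead of the robot, y to its left, z up, the work surface at z = 0. Lengths are in mm, angles in rad, forces in N, time in s.
With the tool pointing down it reaches from about 350 to 875 mm from the base axis. Payload 4.2 kg.
Tool frame: the origin (TCP) lies at the very end of the fingers, on their centre line; the grasp point (between the pads) lies 19 mm behind it (r.pinch_z is the z of the grasp point in the tool frame, in mm); z points along the fingers, y is the direction in which the jaws open and shut (so a half turn about z gives the same grasp; the last joint's range is limited). The gripper opens to 85 mm and grips with 20 to 120 N. Pads are 22 mm wide; open, the fingers measure 114 mm over their backs; the gripper's body (76 mm by 85 mm) begins 54 mm behind the grasp point. The pads swing forward as they close: fully open they stand 13 mm farther back than shut.
Start: joints at [1.523, 0.385, 0.008, 0, -1.194, -0.259], TCP at [188.724, 595.804, 231.312] pointing down, gripper open.
Joint ranges: [-3.14, 3.14], [-1.21, 2.06], [-1.07, 1.41], [-3.16, 2.05], [-2.99, -0.16], [-3.1, 3.1]. Speed limits (rad/s): [2.79, 2.79, 3.14, 3.14, 3.14, 3.14].

INTERFACE

Orientations are given as a unit quaternion [x, y, z, w].
In Python, from workcell import r gives the robot as it stands.
- The arm moves only by the tool send_rows, never from a script. Its argument "series" is a list that holds one entry, the list of rows, each a list of 4 numbers: the shift along the world's x, y, z in cm, then the turn about the world's z in degrees. A call has 1 to 20 rows; each row is the pose to reach, as a shift and turn from the pose commanded when the call began; what a row does not reach only later rows make up. A row lasts 1/12 s, in which the tool goes at most 41.7 mm and 7.16 degrees, less where a joint would pass 70% of its speed; a pose out of reach is approached as far as the arm can. A call with a gripper value outside its range is refused whole. "fingers" is the closure, from -1 (fully open) to 1 (shut), set as the call begins (left out, the last holds). The fingers move at their own pace and stop on an object; the grip force is fixed at half the most. Time passes only in rows, so rows that repeat a pose let the fingers close. It gives the time, the measured TCP pose, the force and the opening at its end, in the units of the state.
- r.get_obs(): the state, without advancing time (a new reading comes with each control period).
- r.camera(name): name is "scene" or "top" or "wrist"; returns a dict with "color" (480x640x3 uint8, blue, green, red), "camera_matrix" (3x3 intrinsics, pixels), "origin" and "rotation" of the camera in the world; the wrist camera has in their place "mount" (4x4, takes a point from camera to tool coordinates, whose origin is the TCP and whose axes are the flange's). Camera axes: x right, y down, z forward; pixel columns grow to the right and rows downward; lengths in mm; the calibration is good to about 2 mm. A picture is of the moment at which its call begins: read the wrist's pose just before it. There is no depth.
- r.hand_in(): hands the job in, once; it reports no verdict.
The state is a dict: "t": time; "joint_pos": joint angles; "joint_velocities": joint speeds; "effort": joint torques, N m; "eef_pos": TCP position; "eef_rot": TCP orientation; "contact_force": force on the tool from outside, world axes, zero at the start; "torque": the same for the moment, N m; "grip_width": finger opening in mm.
Only numpy, scipy, OpenCV 4.12 (cv2) and the standard library are available. Lean on these libraries where they do the work, as an engineer would, in place of code of your own. Each camera call takes 0.05 s, during which the arm holds its last target.

TASK

The washed blue paint-roller sleeve is lying on the foot of the drain ramp: push it slowly up the slope with the fingertips, over the crest and into the green dip against the red stop, so that it rests there square to the ramp to dry. Keep the fingers behind it all the way so that it never rolls back or off the low end; roll it only, without lifting or carrying it, and leave the white sleeve, the tin and the brush where they are. Let go and move clear once it rests.

Things in the scene. Friction and masses are not known exactly. Their poses are not given: they have to be found in the camera images.
- sleeve_center (a point): Centre of the blue sleeve: a cylinder 48 mm in diameter, 150 mm long, 0.1 to 0.21 kg, its ends solid with a dark bore drawn on. It lies on the level apron at the ramp's foot, its length (this point's y axis) roughly across the ramp, up to 0.2 rad askew. It rolls freely; its x and z axes turn with it.
- ramp: Drain ramp, fixed to the bench, 320 mm long, 196 mm wide. Origin on the bench under its middle; x uphill, y left when looking uphill, z up. Along x: level grey apron from -160 to -60 mm, top at z = 12 mm, open at the low end; then the slope; crest at x = 100, z = 37.3 mm; green dip falling 10 degrees to the red stop (face at x = 145 mm, top at z = 72 mm).
- ramp_rest (a point): Where the sleeve's centre lies when it rests in the green dip against the red stop: x = 121, y = 0, z = 57.9 mm in the ramp's frame. Same axes as the ramp.
- ramp_foot (a point): Middle of the line where the apron meets the slope: x = -60, y = 0, z = 12 mm in the ramp's frame. Same axes as the ramp.
- slope: The bare metal slope, 9 degrees, 162 mm long; origin on the point ramp_foot; x up along the slope, y left, z square to it. Plywood rails with inner faces at y = -86 and +86 mm run along apron, slope and dip, 18 mm above the apron, about 27 mm above the slope, none higher than 65 mm over the bench.
- spare: Bystander: spare white sleeve standing on end beyond the stop, 48 mm in diameter, 150 mm high; origin at the centre of its underside.
- tin: Bystander: closed metal tin beside the upper end of the ramp, 72 mm in diameter, 75 mm high; origin at the centre of its underside.
- brush: Bystander: paint brush 200 mm long, 42 mm wide, 20 mm thick, lying on the bench along the ramp's left side; origin under its middle, handle towards its -x.
Mind the look-alikes: they are no part of the job. Of the things shaped like the part that bears sleeve_center, the blue one is meant.

How it is judged (in metres and radians):
On the way, in this order (a step that is already met when the one before it is completed fails the run):
1. the sleeve is on the slope with the fingers against it (x of sleeve_center in the frame of ramp between -0.045 and 0.095 m and x of sleeve_center in the frame of ramp above 0 m and contact force between the fingers and sleeve above 0.02 N).
2. the sleeve lies in the dip against the stop (x of sleeve_center in the frame of ramp between 0.113 and 0.129 m and z of sleeve_center in the frame of ramp between 0.05 and 0.063 m and angle between the y axis of sleeve_center and the y axis of ramp, either way round below 0.12 rad), for 0.2 s.
At the end, for the whole second after the job is handed in: The sleeve lies at rest in the green dip against the red stop (centre 113 to 129 mm uphill of the ramp's middle and 50 to 63 mm above the bench), square to the ramp within 0.12 rad, untouched; white sleeve, tin and brush within 20 mm of where they stood (all of step 2 and linear speed of sleeve below 0.02 m/s and contact force between sleeve and ramp above 0.3 N and distance of each of spare, tin, brush from where it was at the start of the episode below 0.02 m).
It fails at once if the sleeve is lifted more than about 12 mm off the apron, slope or dip ((x of sleeve_center in the frame of ramp between -0.045 and 0.095 m and z of sleeve_center in the frame of slope above 0.036 m) or (x of sleeve_center in the frame of ramp below -0.045 m and z of sleeve_center in the frame of ramp above 0.05 m) or z of sleeve_center in the frame of ramp above 0.074 m).
It fails at once if the sleeve rolls back off the low end or leaves the ramp (x of sleeve_center in the frame of ramp below -0.155 m or x of sleeve_center in the frame of ramp above 0.15 m or z of sleeve_center in the frame of ramp below 0.025 m).
It fails at once if the sleeve is left alone on the slope (gripper more than 140 mm away) (x of sleeve_center in the frame of ramp between -0.045 and 0.095 m and distance between the grasp point and sleeve_center above 0.14 m).
It fails at once if the sleeve is flung, or runs back down by itself: faster than 0.32 m/s before the crest, or 0.45 m/s anywhere ((x of sleeve_center in the frame of ramp below 0.095 m and linear speed of sleeve above 0.32 m/s) or linear speed of sleeve above 0.45 m/s).
It fails at once if the white sleeve, the tin or the brush is moved by more than 20 mm or tipped (distance of any of spare, tin, brush from where it was at the start of the episode above 0.02 m or angle between any of spare, tin's own z axis and vertical above 0.3 rad).
It also fails if it takes over 40 s, if anything falls off the work surface, if the arm or the gripper's body presses on something with over 40 N, if the wrist force passes 120 N, or if a joint passes its speed limit or range.

## Working session

There is one attempt and no reset: what is moved stays moved. The work goes in short steps, Python scripts to look and compute and a tool call to move; the robot and the scene stay as the last step left them, time stands still between calls to the robot, and variables do not carry over. Pictures are saved under pics/ and viewed, and the job is handed in when it is done.

Besides the shell and the picture viewer there is one more tool, called after "Request:" in YAML: its name, and indented under it one key for each argument. send_rows: Moves the arm, as the interface text tells. Its arguments: {"type":"object","properties":{"series":{"type":"array","items":{"type":"array","items":{"type":"array","items":{"type":"number"}}}},"fingers":{"type":"number"}},"required":["series"]}

```bash
mkdir -p pics; ls; cat > h.py <<'E'
import numpy as np,cv2
from workcell import r
def ray(c,u,v):
    K=np.array(c["camera_matrix"]);d=np.array(c["rotation"])@np.linalg.inv(K)@np.array([u,v,1.0])
    return np.array(c["origin"]).ravel(),d
def onz(c,u,v,z):
    o,d=ray(c,u,v);return o+d*(z-o[2])/d[2]
def proj(c,p):
    q=np.array(c["rotation"]).T@(np.array(p,float)-np.array(c["origin"]).ravel());k=np.array(c["camera_matrix"])@q;return k[:2]/k[2]
E
python3 - <<'E'
from h import *
o=r.get_obs();print(o)
for n in("scene","top"):
    c=r.camera(n);cv2.imwrite(f"pics/{n}0.png",c["color"]);print(n,c["origin"],c["rotation"],c["camera_matrix"])
E
```

```text
pics
{'t': 0.0, 'joint_pos': array([ 1.52259348e+00,  3.85573094e-01,  6.63729407e-03, -5.02980128e-04,
       -1.19402984e+00, -2.58573279e-01]), 'joint_velocities': array([-5.70180941e-04, -1.25864182e-03,  6.08692455e-05, -3.42891206e-04,
       -4.55507009e-04,  1.83349676e-03]), 'effort': array([ 6.51883420e-04, -3.92293561e+01,  1.88393354e+01,  4.18601230e+00,
       -4.62678523e-03, -4.07615360e-06]), 'eef_pos': array([188.56191099, 595.26057263, 230.21551674]), 'eef_rot': array([ 9.88244310e-01, -1.52878884e-01, -1.18578528e-04,  1.10320197e-03]), 'contact_force': array([ 0.57759257, -0.72081284, -0.67472395]), 'torque': array([0.01226796, 0.05719721, 0.00867706]), 'grip_width': 85.55809546282592}
scene [1263.71642368  334.80186043  869.5916981 ] [ 0.52613009  0.75680266 -0.32405941 -0.21312523] [[584.47512368   0.         324.90386463]
 [  0.         584.47512368 246.01945003]
 [  0.           0.           1.        ]]
top [ 441.06800428   24.85456894 1038.29503379] [ 0.71465688 -0.69849181  0.01826965 -0.03226384] [[573.55231626   0.         317.32235453]
 [  0.         573.55231626 241.53910025]
 [  0.           0.           1.        ]]
```

```bash
sed -i 's/np.array(c\["rotation"\])/Rm(c)/g; s/^def ray/from scipy.spatial.transform import Rotation as Ro\ndef Rm(c): return Ro.from_quat(c["rotation"]).as_matrix()\ndef ray/' h.py; cat h.py
```

```text
import numpy as np,cv2
from workcell import r
from scipy.spatial.transform import Rotation as Ro
def Rm(c): return Ro.from_quat(c["rotation"]).as_matrix()
def ray(c,u,v):
    K=np.array(c["camera_matrix"]);d=Rm(c)@np.linalg.inv(K)@np.array([u,v,1.0])
    return np.array(c["origin"]).ravel(),d
def onz(c,u,v,z):
    o,d=ray(c,u,v);return o+d*(z-o[2])/d[2]
def proj(c,p):
    q=Rm(c).T@(np.array(p,float)-np.array(c["origin"]).ravel());k=np.array(c["camera_matrix"])@q;return k[:2]/k[2]
```

View pics/top0.png

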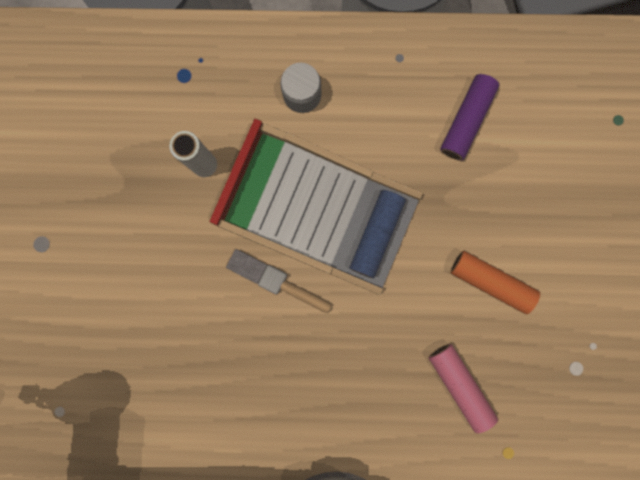

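View pics/scene0.png

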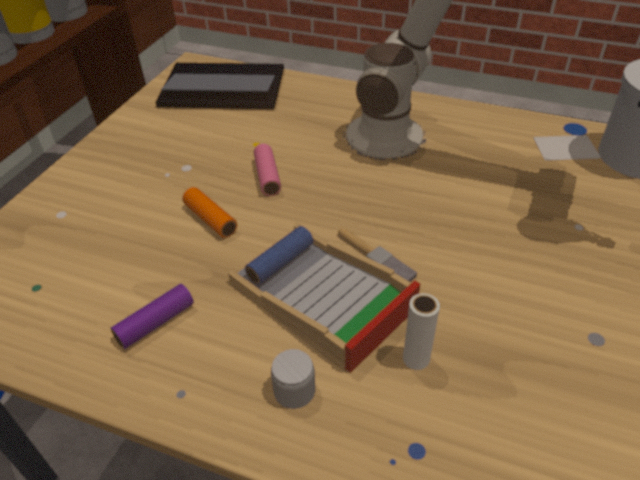

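```bash
python3 - <<'E'
from h import *
c=r.camera("top");im=c["color"]
cv2.imwrite("pics/topc.png",cv2.resize(im[110:300,200:440],None,fx=3.3,fy=3.15,interpolation=cv2.INTER_CUBIC))
hsv=cv2.cvtColor(im,cv2.COLOR_BGR2HSV);H,S,V=cv2.split(hsv)
for n,m in dict(red=((H<6)|(H>174))&(S>140),green=(H>45)&(H<75)&(S>100),blue=(H>105)&(H<125)&(S>90)).items():
    k,l,st,ce=cv2.connectedComponentsWithStats(m.astype(np.uint8))
    for i in range(1,k):
        if st[i,4]>150:
            ct=cv2.findContours((l==i).astype(np.uint8),cv2.RETR_EXTERNAL,cv2.CHAIN_APPROX_NONE)[0][0]
            print(n,st[i],ce[i],cv2.minAreaRect(ct),cv2.boxPoints(cv2.minAreaRect(ct)).round(1).tolist())
E
```

```text
red [ 210  119   51  106 1133] [236.46601942 171.33274492] ((236.87930297851562, 171.94827270507812), (12.342806816101074, 112.13571166992188), 23.198589324951172) [[209.10000610351562, 221.10000610351562], [253.3000030517578, 118.0], [264.6000061035156, 122.80000305175781], [220.5, 225.89999389648438]]
green [ 230  135   53   93 1832] [255.16157205 180.41484716] ((253.921875, 180.44949340820312), (22.11309051513672, 94.72232818603516), 23.428691864013672) [[224.89999389648438, 219.5], [262.6000061035156, 132.60000610351562], [282.8999938964844, 141.39999389648438], [245.1999969482422, 228.3000030517578]]
```

View pics/topc.png

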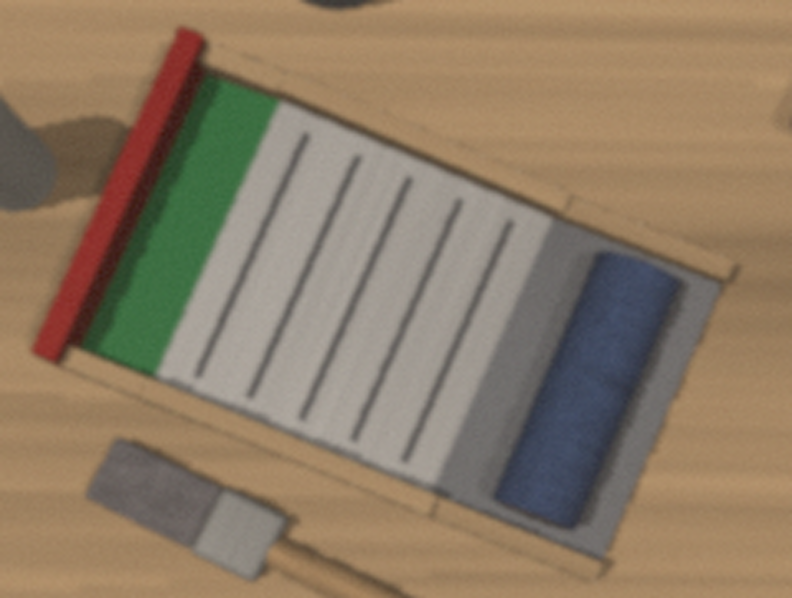

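```bash
python3 - <<'E'
from h import *
c=r.camera("top");im=c["color"]
f=lambda p:(200+p[0]/3.3,110+p[1]/3.15)
def pt(p,z): return onz(c,*f(p),z)
A=[pt((277,103),37.3),pt((158,375),37.3)];B=[pt((553,220),12),pt((440,487),12)];C=[pt((720,285),12),pt((608,550),12)]
D=[pt((190,32),72),pt((48,356),72)]
for n,L,x in(("crest",A,100),("foot",B,-60),("low",C,-160),("stop",D,150)):
    d=L[1]-L[0];print(n,np.array(L).round(1).tolist(),np.linalg.norm(d).round(1),"yaw",np.degrees(np.arctan2(-d[0],d[1])).round(2),(L[0]+L[1])/2)
hsv=cv2.cvtColor(im,cv2.COLOR_BGR2HSV);H,S,V=cv2.split(hsv)
m=((H>100)&(H<130)&(S>90)&(V>30)).astype(np.uint8);m[:150]=0;m[300:]=0;m[:,:330]=0;m[:,430:]=0
ct=max(cv2.findContours(m,cv2.RETR_EXTERNAL,cv2.CHAIN_APPROX_NONE)[0],key=cv2.contourArea)
b=cv2.boxPoints(cv2.minAreaRect(ct));print(cv2.contourArea(ct),cv2.minAreaRect(ct))
P=np.array([onz(c,*q,36) for q in b]);print(P.round(1))
print("sleeve c",P.mean(0))
ps=np.array([onz(c,*q,36)[:2] for q in ct[:,0]]);_,s,v=np.linalg.svd(ps-ps.mean(0));print(v[0],np.degrees(np.arctan2(-v[0][0],v[0][1])))
# tin, spare, brush rough
print("tin top",onz(c,300,80,75),"spare top",onz(c,185,146,150))
E
```

```text
crest [[687.0, 108.9, 37.3], [531.8, 168.0, 37.3]] 166.0 yaw 69.13 [609.37992154 138.46005934  37.3       ]
foot [[628.0, -42.0, 12.0], [473.6, 16.4, 12.0]] 165.1 yaw 69.25 [550.79996109 -12.79592595  12.        ]
low [[592.3, -133.5, 12.0], [440.1, -74.9, 12.0]] 163.1 yaw 68.95 [ 516.22079715 -104.20997945   12.        ]
stop [[716.9, 152.4, 72.0], [537.7, 220.2, 72.0]] 191.6 yaw 69.29 [627.30064094 186.30022984  72.        ]
0.0 ((374.0, 252.0), (0.0, 0.0), 0.0)
[[496.5 -53.9  36. ]
 [496.5 -53.9  36. ]
 [496.5 -53.9  36. ]
 [496.5 -53.9  36. ]]
sleeve c [496.49604437 -53.87632133  36.        ]
[1. 0.] -90.0
tin top [787.64426774  81.09895407  75.        ] spare top [651.02669646 255.66276769 150.        ]
```

```bash
python3 - <<'E'
from h import *
c=r.camera("top");im=c["color"].astype(int)
print(im[235,378],im[200,390],im[240,345])
d=im[:,:,0]-im[:,:,2];m=(d>22).astype(np.uint8);m[:170]=0;m[300:]=0;m[:,:330]=0;m[:,430:]=0
ct=max(cv2.findContours(m,cv2.RETR_EXTERNAL,cv2.CHAIN_APPROX_NONE)[0],key=cv2.contourArea)
print(cv2.contourArea(ct),cv2.minAreaRect(ct),cv2.boxPoints(cv2.minAreaRect(ct)))
b=cv2.boxPoints(cv2.minAreaRect(ct))
P=np.array([onz(c,*q,36)for q in b]);print(P.round(1));C=P.mean(0)
ys,xs=np.nonzero(m);ps=np.array([onz(c,x,y,36)[:2] for x,y in zip(xs,ys)]);_,s,v=np.linalg.svd(ps-ps.mean(0),full_matrices=False)
print("c",C,ps.mean(0),"yaw",np.degrees(np.arctan2(-v[0][0],v[0][1])))
y=np.radians(69.2);u=np.array([np.cos(y),np.sin(y)]);l=np.array([-u[1],u[0]]);O=np.array([573,44.6])
print("ramp xy",(ps.mean(0)-O)@u,(ps.mean(0)-O)@l)
print("rest",O+121*u)
print("tool yaw now",Ro.from_quat(r.get_obs()["eef_rot"]).as_matrix().round(3))
E
```

```text
[96 74 66] [95 74 64] [108 110 113]
1596.0 ((377.6672668457031, 232.40882873535156), (22.013671875, 85.02037048339844), 22.750974655151367) [[351.077   267.35486]
 [383.95663 188.94954]
 [404.25754 197.4628 ]
 [371.3779  275.8681 ]]
[[ 468.8  -14.4   36. ]
 [ 608.   -69.5   36. ]
 [ 593.6 -105.4   36. ]
 [ 454.8  -50.    36. ]]
c [531.29020767 -59.82328152  36.        ] [530.86733381 -59.2847357 ] yaw 68.1223666747862
ramp xy -112.07572142582029 2.4965052369666623
rest [615.96794245 157.71390684]
tool yaw now [[ 0.953 -0.302 -0.   ]
 [-0.302 -0.953 -0.001]
 [ 0.     0.001 -1.   ]]
```

Request:
send_rows:
  fingers: -0.4
  series:
    - [[1, -2.3, 0, -3], [2.5, -5.6, 0, -8], [4, -9.2, 0, -13], [5.6, -12.7, 0, -18], [7.2, -16.4, 0, -24], [8.8, -20, 0, -29], [10.4, -23.7, 0, -34], [12, -27.4, 0, -40], [13.6, -31, 0, -46], [15.2, -34.7, 0, -52], [16.8, -38.4, 0, -57], [18.4, -42, 0, -62], [20, -45.7, 0, -67], [21.6, -49.3, 0, -72], [23.2, -53, 0, -77], [24.8, -56.7, 0, -81], [26.4, -60.3, 0, -85], [28, -64, 0, -88], [29.5, -67.3, 0, -91], [30.6, -70, 0, -93.2]]

```text
t: 1.92
eef_pos: [495.4, -106.8, 231.2]
eef_rot: [-0.566, 0.824, -0.0, 0.0]
contact_force: [0.5, 0.7, -0.3]
grip_width: 59.6
```

Request:
send_rows:
  series:
    - [[0.5, -1.2, 0, 0], [1.07, -2.34, -2, 0], [1.07, -2.34, -5, 0], [1.07, -2.34, -8, 0], [1.07, -2.34, -11, 0], [1.07, -2.34, -13, 0], [1.07, -2.34, -13, 0], [1.07, -2.34, -13, 0]]

```text
t: 2.58
eef_pos: [505.1, -127.7, 100.8]
eef_rot: [-0.568, 0.823, 0.0, -0.001]
contact_force: [0.8, -0.0, 0.7]
grip_width: 59.6
```

```bash
python3 - <<'E'
from h import *
o=r.get_obs();R=Ro.from_quat(o["eef_rot"]).as_matrix();print(o["eef_pos"],np.degrees(np.arctan2(R[1,1],R[0,1])),o["joint_pos"].round(2),o["grip_width"])
w=r.camera("wrist");cv2.imwrite("pics/w1.png",w["color"]);print(w["mount"])
c=r.camera("top");cv2.imwrite("pics/t1.png",c["color"])
c=r.camera("scene");cv2.imwrite("pics/s1.png",cv2.resize(c["color"][160:400,150:450],None,fx=2.5,fy=2.5))
E
```

```text
[ 505.13545032 -127.73027778  100.84767451] 159.23939788407745 [ 0.06  0.35 -0.42  0.   -0.81 -0.43] 59.628480429533425
[[-4.43087408e-04 -9.65547102e-01 -2.60227974e-01  6.73246477e+01]
 [ 9.99999892e-01 -4.64221146e-04  1.97519958e-05  4.10972973e-01]
 [-1.39874811e-04 -2.60227937e-01  9.65547203e-01 -1.42092663e+02]
 [ 0.00000000e+00  0.00000000e+00  0.00000000e+00  1.00000000e+00]]
```

View pics/w1.png

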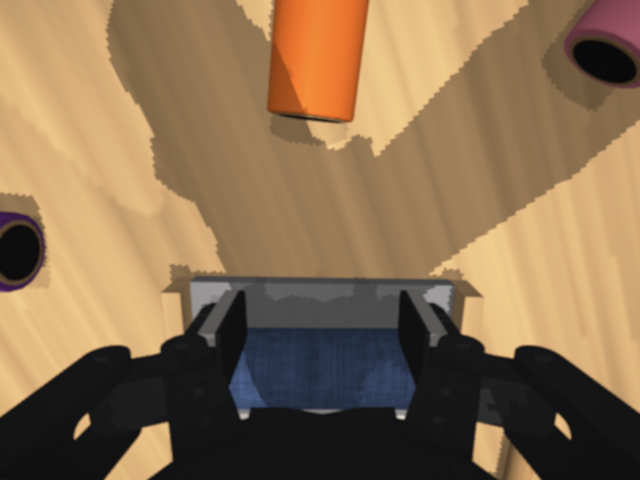

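View pics/s1.png

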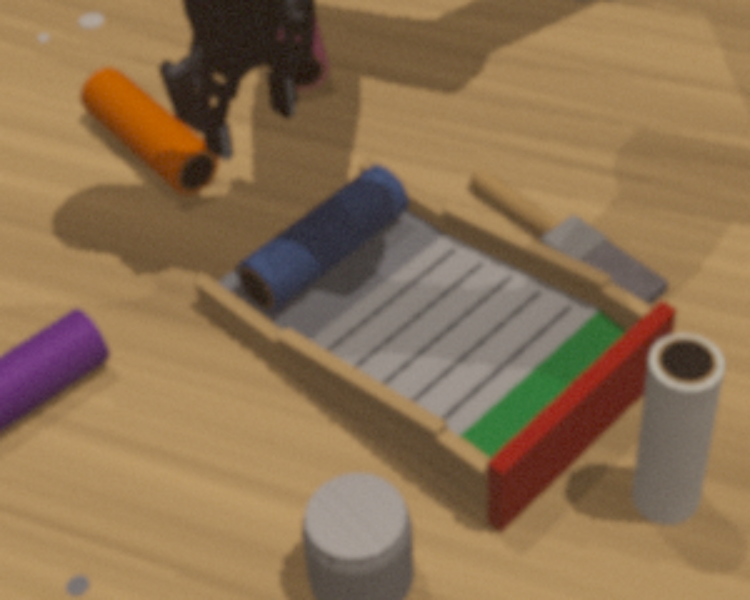

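Request:
send_rows:
  series:
    - [[0, 0, -2, 0], [0, 0, -4, 0], [0, 0, -6, 0], [0, 0, -7.5, 0], [0, 0, -8, 0], [0, 0, -8, 0], [0.18, 0.47, -8, 0], [0.36, 0.94, -8, 0], [0.53, 1.4, -8, 0], [0.71, 1.87, -8, 0], [0.8, 2.1, -8, 0], [0.8, 2.1, -8, 0]]

```text
t: 3.73
eef_pos: [514.0, -105.9, 21.7]
eef_rot: [-0.568, 0.823, -0.0, 0.0]
contact_force: [-0.2, 0.3, 0.4]
grip_width: 59.8
```

```bash
python3 - <<'E'
from h import *
w=r.camera("wrist");cv2.imwrite("pics/w2.png",w["color"])
c=r.camera("top");cv2.imwrite("pics/t2.png",cv2.resize(c["color"][110:310,200:460],None,fx=3,fy=3))
c=r.camera("scene");cv2.imwrite("pics/s2.png",cv2.resize(c["color"][160:400,150:450],None,fx=2.5,fy=2.5))
E
```

```text
(no output)
```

View pics/w2.png

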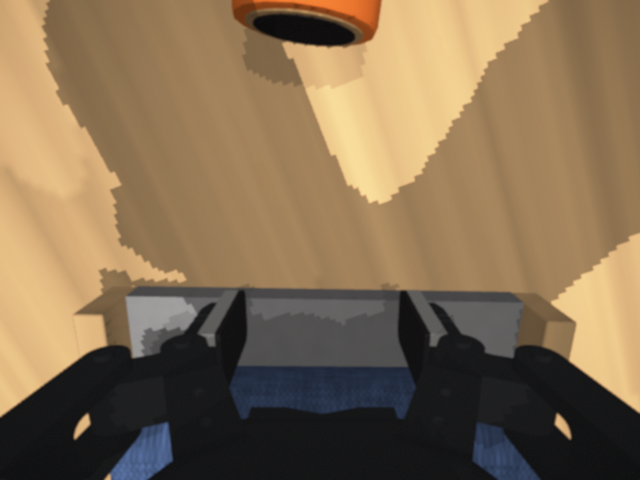

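View pics/s2.png

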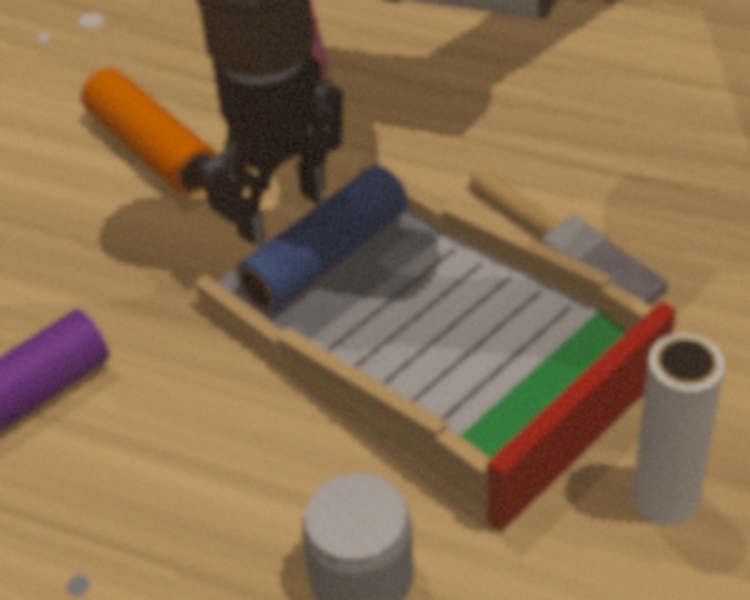

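Request:
send_rows:
  series:
    - [[0.1, 0.26, 0, 0], [0.2, 0.53, 0, 0], [0.3, 0.79, 0, 0], [0.4, 1.05, 0, 0], [0.5, 1.32, 0, 0], [0.6, 1.58, 0, 0], [0.7, 1.84, 0, 0], [0.8, 2.11, 0, 0], [0.92, 2.43, 0, 0], [1.04, 2.74, 0, 0], [1.17, 3.08, 0, 0], [1.3, 3.43, 0, 0], [1.43, 3.77, 0, 0], [1.56, 4.11, 0, 0], [1.7, 4.48, 0, 0], [1.84, 4.85, 0, 0], [1.98, 5.22, 0, 0], [2.12, 5.59, 0, 0], [2.2, 5.8, 0, 0], [2.2, 5.8, 0, 0]]

```text
t: 5.55
eef_pos: [535.7, -48.1, 21.3]
eef_rot: [-0.568, 0.823, -0.0, 0.0]
contact_force: [0.4, -0.4, 0.3]
grip_width: 59.8
```

```bash
python3 - <<'E'
from h import *
w=r.camera("wrist");cv2.imwrite("pics/w3.png",w["color"])
c=r.camera("scene");cv2.imwrite("pics/s3.png",cv2.resize(c["color"][160:400,150:450],None,fx=2.5,fy=2.5))
E
```

```text
(no output)
```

View pics/w3.png

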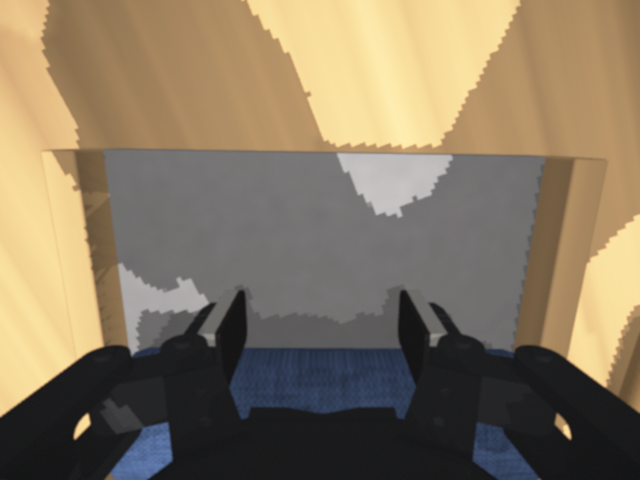

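View pics/s3.png

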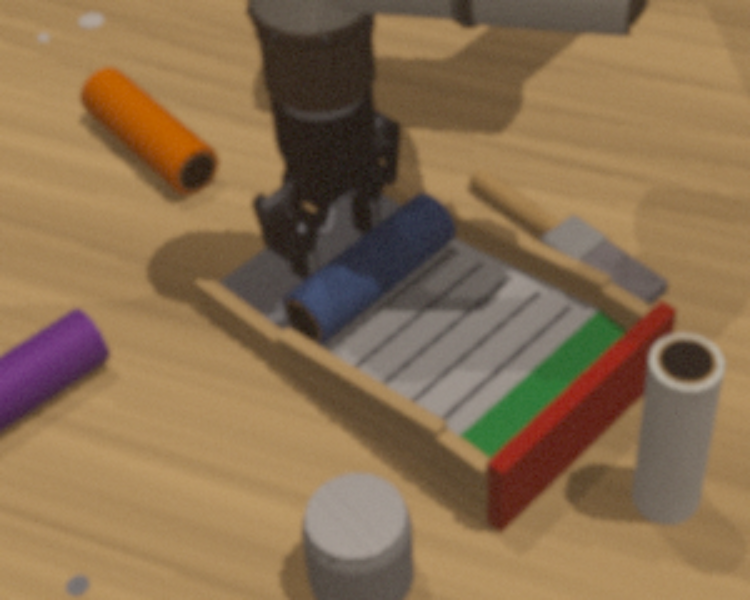

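Request:
send_rows:
  series:
    - [[0.12, 0.33, 0, 0], [0.25, 0.65, 0, 0], [0.37, 0.98, 0, 0], [0.5, 1.31, 0, 0], [0.62, 1.64, 0, 0], [0.75, 1.96, 0.02, 0], [0.87, 2.29, 0.07, 0], [0.99, 2.62, 0.13, 0], [1.12, 2.95, 0.18, 0], [1.24, 3.27, 0.24, 0], [1.37, 3.6, 0.3, 0], [1.49, 3.93, 0.35, 0], [1.62, 4.25, 0.4, 0], [1.74, 4.58, 0.46, 0], [1.86, 4.91, 0.51, 0], [1.99, 5.24, 0.57, 0], [2.11, 5.56, 0.62, 0], [2.24, 5.89, 0.68, 0], [2.36, 6.22, 0.73, 0], [2.48, 6.54, 0.79, 0]]

```text
t: 7.32
eef_pos: [560.3, 17.1, 29.2]
eef_rot: [-0.568, 0.823, 0.0, -0.0]
contact_force: [-0.9, -4.1, 3.3]
grip_width: 59.9
```

```bash
python3 - <<'E'
from h import *
w=r.camera("wrist");cv2.imwrite("pics/w4.png",w["color"])
c=r.camera("scene");cv2.imwrite("pics/s4.png",cv2.resize(c["color"][160:400,150:450],None,fx=2.5,fy=2.5))
E
```

```text
(no output)
```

View pics/w4.png

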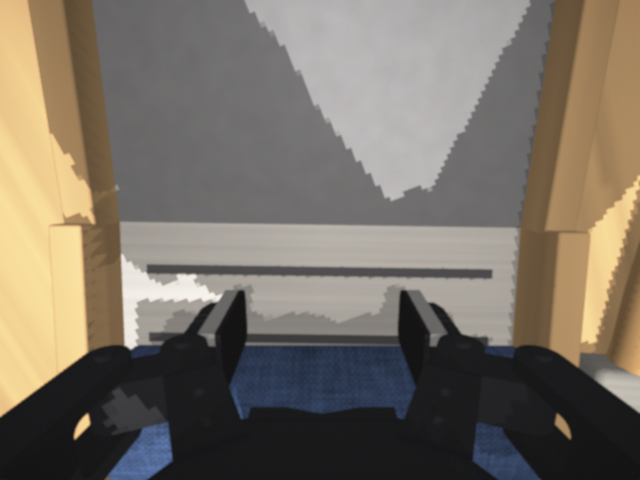

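View pics/s4.png

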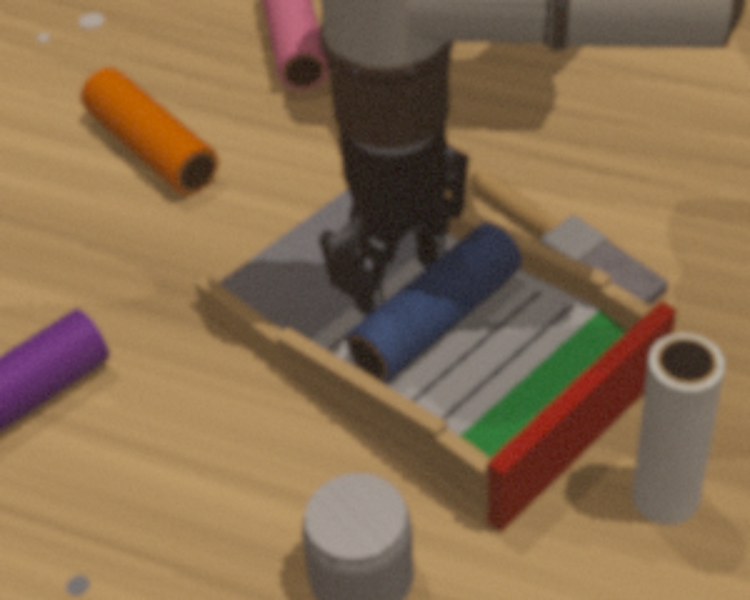

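Request:
send_rows:
  series:
    - [[0.12, 0.33, 0.07, 0], [0.25, 0.65, 0.13, 0], [0.37, 0.98, 0.2, 0], [0.5, 1.31, 0.26, 0], [0.62, 1.64, 0.33, 0], [0.75, 1.96, 0.39, 0], [0.87, 2.29, 0.46, 0], [0.99, 2.62, 0.52, 0], [1.12, 2.95, 0.59, 0], [1.24, 3.27, 0.65, 0], [1.37, 3.6, 0.72, 0], [1.49, 3.93, 0.78, 0], [1.62, 4.25, 0.85, 0], [1.74, 4.58, 0.91, 0], [1.86, 4.91, 0.98, 0], [1.99, 5.24, 1.04, 0], [2.11, 5.56, 1.11, 0], [2.24, 5.89, 1.17, 0], [2.36, 6.22, 1.24, 0], [2.48, 6.54, 1.3, 0]]

```text
t: 9.08
eef_pos: [584.3, 81.7, 42.3]
eef_rot: [-0.568, 0.823, 0.0, -0.001]
contact_force: [-1.6, -4.8, 4.2]
grip_width: 59.6
```

```bash
python3 - <<'E'
from h import *
w=r.camera("wrist");cv2.imwrite("pics/w5.png",w["color"])
c=r.camera("scene");cv2.imwrite("pics/s5.png",cv2.resize(c["color"][160:400,150:450],None,fx=2.5,fy=2.5))
E
```

```text
(no output)
```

View pics/w5.png

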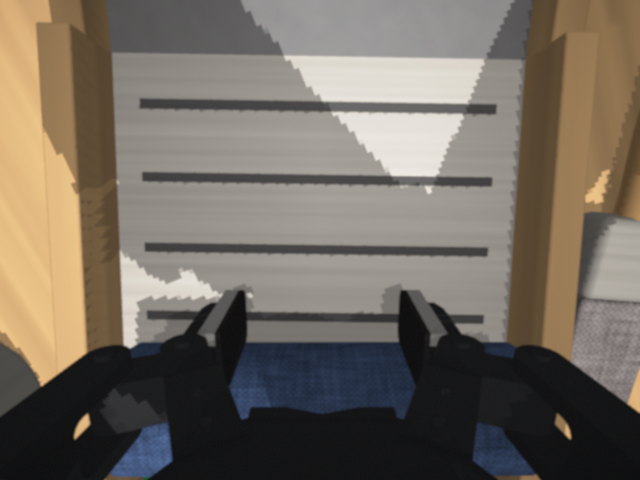

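View pics/s5.png

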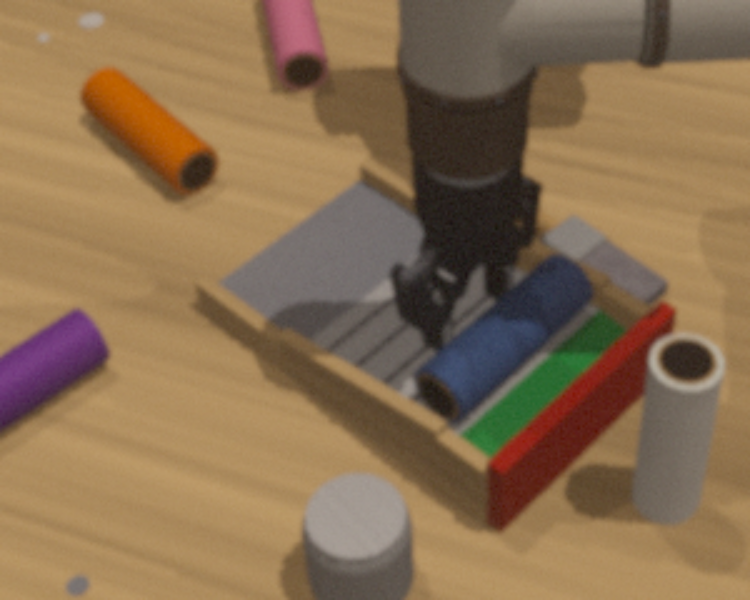

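Request:
send_rows:
  series:
    - [[0.09, 0.23, 0.04, 0], [0.18, 0.47, 0.08, 0], [0.27, 0.7, 0.12, 0], [0.35, 0.93, 0.16, 0], [0.44, 1.17, 0.2, 0], [0.53, 1.4, 0.24, 0], [0.62, 1.64, 0.28, 0], [0.71, 1.87, 0.32, 0], [0.8, 2.1, 0.35, 0], [0.89, 2.34, 0.38, 0], [0.98, 2.57, 0.4, 0], [1.06, 2.8, 0.4, 0], [1.15, 3.04, 0.4, 0], [1.24, 3.27, 0.4, 0], [1.33, 3.51, 0.4, 0], [1.42, 3.74, 0.4, 0], [1.47, 3.87, 0.4, 0], [1.47, 3.87, 0.4, 0], [1.47, 3.87, 0.4, 0], [1.47, 3.87, 0.4, 0]]

```text
t: 10.85
eef_pos: [599.6, 120.8, 46.2]
eef_rot: [-0.568, 0.823, 0.0, -0.0]
contact_force: [-0.3, -0.0, -0.1]
grip_width: 60.3
```

```bash
python3 - <<'E'
from h import *
w=r.camera("wrist");cv2.imwrite("pics/w6.png",w["color"])
c=r.camera("scene");cv2.imwrite("pics/s6.png",cv2.resize(c["color"][160:400,150:450],None,fx=2.5,fy=2.5))
E
```

```text
(no output)
```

View pics/w6.png

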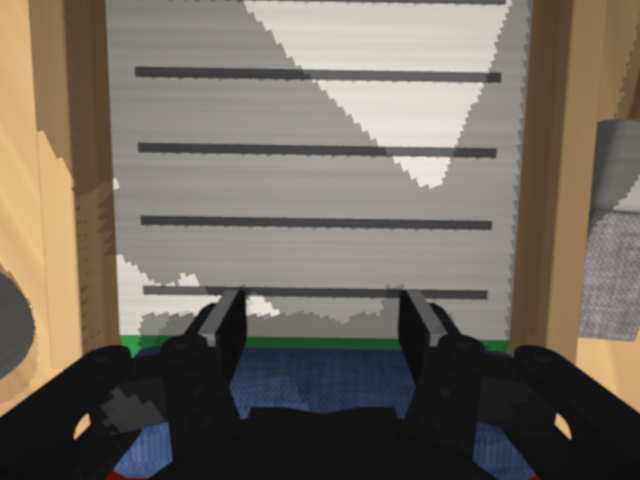

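View pics/s6.png

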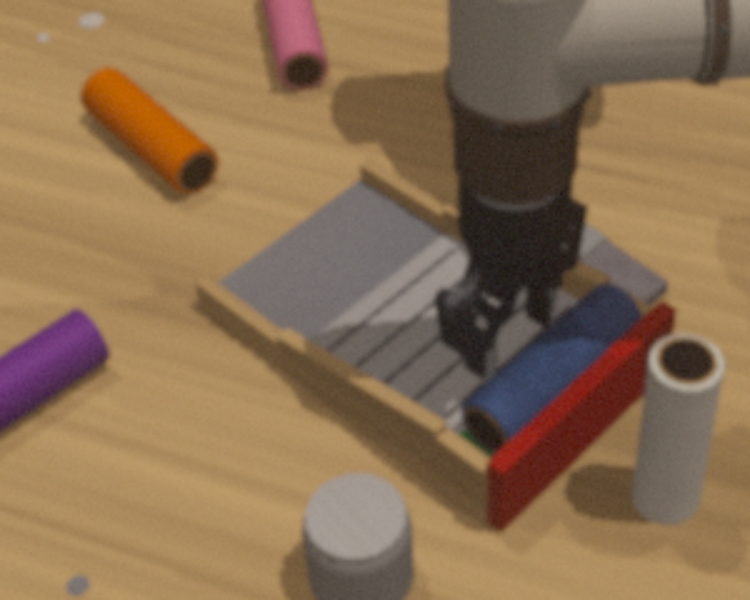

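Request:
send_rows:
  series:
    - [[0, 0, 0, 0], [-0.2, -0.6, 0.1, 0], [-0.5, -1.4, 0.4, 0], [-0.9, -2.3, 1, 0], [-1.3, -3.4, 2, 0], [-1.8, -4.7, 3.5, 0], [-2.3, -6, 6, 0], [-2.8, -7.5, 9, 0], [-3.4, -9, 12, 0], [-4, -11, 15, 0], [-4.5, -13, 17.5, 0], [-5, -16, 19, 0], [-5.5, -19, 20, 0], [-6, -22, 20, 0], [-6, -24, 20, 0], [-6, -25, 20, 0], [-6, -25, 20, 0]]

```text
t: 12.37
eef_pos: [538.8, -131.4, 247.0]
eef_rot: [-0.567, 0.824, -0.0, 0.0]
contact_force: [-0.5, -1.3, 0.3]
grip_width: 59.7
```

```bash
python3 - <<'E'
from h import *
c=r.camera("top");im=c["color"].astype(int)
cv2.imwrite("pics/t7.png",cv2.resize(c["color"][50:310,140:440],None,fx=2.3,fy=2.3))
s=r.camera("scene");cv2.imwrite("pics/s7.png",cv2.resize(s["color"][160:400,150:450],None,fx=2.5,fy=2.5))
m=((im[:,:,0]-im[:,:,2])>22).astype(np.uint8);m[:110]=0;m[260:]=0;m[:,:215]=0;m[:,320:]=0
k,l_,st,ce=cv2.connectedComponentsWithStats(m);i=1+np.argmax(st[1:,4]);ys,xs=np.nonzero(l_==i);print(st[i])
ps=np.array([onz(c,x,y,58)[:2] for x,y in zip(xs,ys)]);_,q,v=np.linalg.svd(ps-ps.mean(0),full_matrices=False)
y=np.radians(69.2);u=np.array([np.cos(y),np.sin(y)]);l=np.array([-u[1],u[0]]);O=np.array([573,44.6])
print("ramp xy",(ps.mean(0)-O)@u,(ps.mean(0)-O)@l,"yaw",np.degrees(np.arctan2(-v[0][0],v[0][1])),r.get_obs()["eef_pos"])
E
```

```text
[224 174  23  48 524]
ramp xy 132.8760375541649 46.37557555603059 yaw 78.13968066486461 [ 539.32002767 -129.34866833  246.50903053]
```

View pics/t7.png

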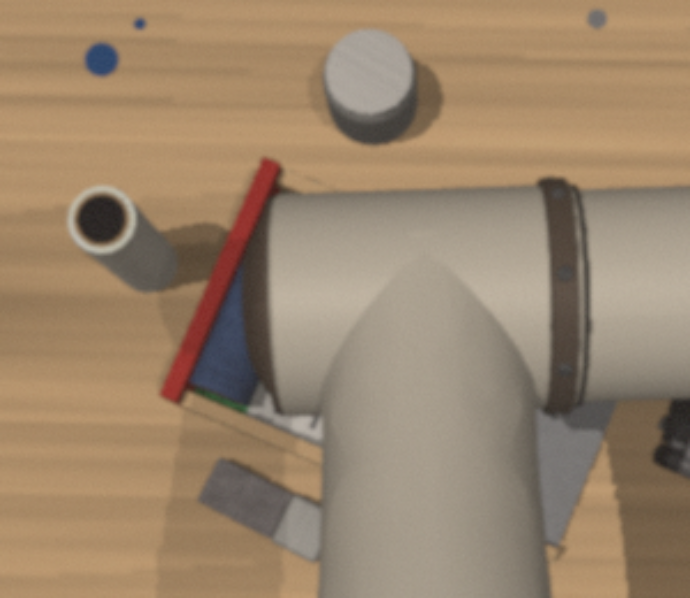

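View pics/s7.png

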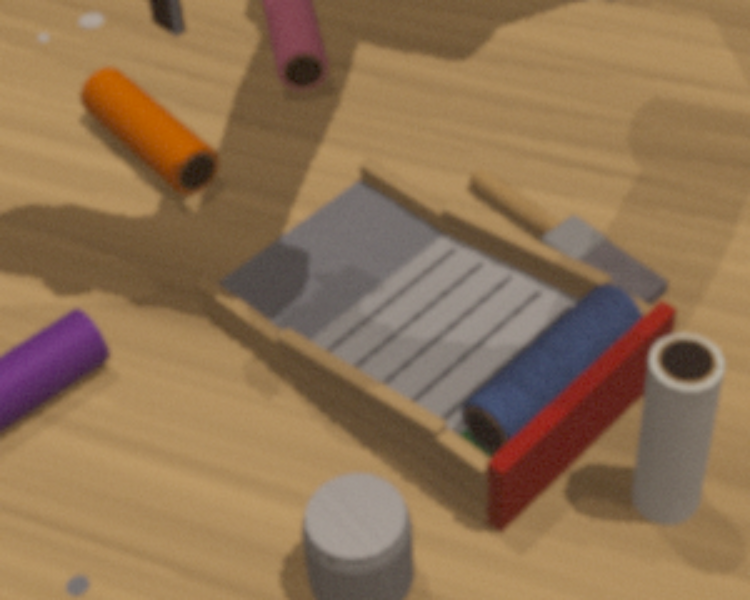

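```bash
python3 - <<'E'
from h import *
s=r.camera("scene");y=np.radians(69.2);u=np.array([np.cos(y),np.sin(y)]);l=np.array([-u[1],u[0]]);O=np.array([573,44.6])
for sg in(75,-75):
    p=O+121*u+sg*l;print(((proj(s,[*p,57.9])-[150,160])*2.5).round())
print(r.hand_in())
E
```

```text
[612. 312.]
[481. 436.]
the job is handed in; nothing more can be done
None
```

The blue sleeve is resting in the green dip against the red stop, square to the ramp by eye. I handed the job in about 12.5 s into the 40 s allowed; it reports no verdict.

**What I did:** I lowered the part-open fingers behind the sleeve at the low end of the ramp. I then pushed it at roughly 30 to 50 mm/s along the apron, up the slope and over the crest, with the fingers behind it all the way. It rolled the last few millimetres into the dip by itself. I backed the fingers off downhill and raised them clear.

**Last checks:**
- **Contact:** With the fingers stopped behind the resting sleeve, the force on the tool had dropped to about 0.3 N, which is sensor noise. It read about 5 to 7 N at the stops on the slope.
- **Sleeve position:** In the final scene picture the sleeve lies along the stop. Its visible near end matches where the rest pose projects (about 481, 436 in the enlarged crop), and the far end looks consistent too.
- **Other objects:** By eye, the white sleeve, tin and brush are where they stood; I did not measure them again.

**One check failed:** The arm blocked most of the sleeve in the final top view. The numbers from that view (x 133 mm, turned about 9 degrees) cover only the visible corner, so I disregarded them. The squareness therefore rests on the scene and wrist pictures.

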